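Hold a capsule carton square in the date stamper

TASK

Put the long carton of coffee capsules on the bed of the date stamper, long side along the back fence, and push it fully home into the corner so that it lies flat and flush against the back fence and the end stop at the same time. Finish while still holding it there, pressed lightly but surely against both without crushing it, so that the stamp can be brought down; do not let go. Leave the glass, the tamper and the short box as they stand.

Things in the scene. Friction and masses are not known exactly. Their poses are not given: they have to be found in the camera images.
- carton: The long slim cardboard carton to be stamped: a closed stiff box with a white paper band round its middle and a blank white panel near each end of its top, 50 wide (x) x 190 long (y) x 50 high (z) mm, about 0.16 kg. It starts flat on the table. Origin: centre of its underside; z up; y along its length. Both ends are alike, either may go to the end stop.
- stamper: Hand-lever date stamper, grey cast iron, bolted down. Bed: flat plate 12 mm thick, x -100 to +170, y -140 to +140 mm. Origin: at table level under the bed; x points away from the operator's edge to the back fence, y left along the fence, z up. A carton fully home has its origin at x 20, y -20, z 12 mm here, its y axis along this y (either way round).
- stamp_arm: The stamper's swing arm with type holder and black ball handle, parked up and leaning back by a spring; not to be used. Origin: its hinge, at x 130, y -90, z 85 mm of the stamper. Its pedestal (x 92 to 168, y -124 to -56 mm, 97 mm high) stands behind the fence; the parked arm stays beyond x = 110 mm, up to 290 mm high.
- back_fence: Fixed aluminium fence strip on the bed, 18 mm high, 6 mm thick, 200 mm long along its y. Origin: middle of the lower edge of the contact face, on the bed's upper surface; the face looks to -x. Behind it, at +x, lie a 3 mm foot and screw heads that stay below the fence's top. Same axes as the stamper.
- end_stop: Fixed aluminium end stop on the bed, 18 mm high, 6 mm thick, 85 mm long along its x. Origin: middle of the lower edge of the contact face, on the bed's upper surface; the face looks to +y. Same axes as the stamper. Fences and carton are rigid. Pushed hard high above the fences, the carton rocks up off the bed unless it is also held down.
- corner (a point): The inner corner where the faces of back fence and end stop meet, at the bed's upper surface (12 mm above the table), axes as the stamper.
- short_box: Bystander: shorter cardboard box, 60 x 85 x 70 high mm. Origin: centre of its underside.
- glass: Bystander: empty tasting glass, 78 mm across the rim, 95 mm high. Origin: centre of its underside.
- tamper: Bystander: coffee tamper with steel foot 58 mm across and wooden handle, 89 mm high. Origin: centre of its underside.
Things that resemble listed ones, but are neither listed nor needed, are in the scene too. Several things have the shape of the carton; the one meant has the colours described above.

How it is judged:
By the outcome, as a careful person would: the job done as asked, in the order asked, and still so for the second after the job is handed in, while the arm keeps its last pose, push and grip.
It also fails if it takes over 48 s, if anything falls off the work surface, if the arm or the gripper's body presses on something with over 40 N, if the wrist force passes 120 N, or if a joint passes its speed limit or range.

ROBOT

A 6-joint arm with a two-finger parallel gripper is mounted at the origin on the work surface. World frame = base frame: x ahead of the robot, y to its left, z up, the work surface at z = 0. Lengths are in mm, angles in rad, forces in N, time in s.
With the tool pointing down it reaches from about 375 to 900 mm from the base axis. Payload 3.1 kg.
Tool frame: the origin (TCP) lies midway between the tips of the shut fingers; the grasp point (between the pads) lies 19 mm behind it; z points along the fingers, y is the line along which they close (so a half turn about z gives the same grasp; the last joint's range is limited). The gripper opens to 87 mm and grips with 3 to 60 N. Pads are 19 mm wide; open, the fingers measure 117 mm over their backs; the gripper's body (75 mm by 190 mm) begins 51 mm behind the grasp point.
Start: joints at [-1.349, 0.527, 1.433, -0, 1.181, -0.178], TCP at [243.291, -575.679, 222.548] pointing down, gripper open.
Joint ranges: [-3.08, 3.08], [-0.75, 2.2], [0.22, 2.44], [-1.43, 4.57], [0, 2.65], [-2.85, 2.85]. Speed limits (rad/s): [2.79, 2.79, 3.14, 3.14, 3.14, 3.14].

INTERFACE

Orientations are given as a unit quaternion [w, x, y, z].
In Python, from workcell import robot gives the robot as it stands.
- The arm moves only by the tool move_arm, never from a script. Its arguments are lists of equal length, an entry for each row: "xyz": the shift along the tool's x, y, z in cm, a list of three; "turn": the turn, a rotation vector about the tool's x, y, z in rad, a list of three; "jaw": the finger opening in cm, from 0 to 8.7. A call has 1 to 8 rows; each row is the pose to reach, as a shift and turn from the pose commanded when the call began, along the tool's axes at that moment; what a row does not reach only later rows make up. A row lasts 1/12 s, in which the tool goes at most 41.7 mm and 7.16 degrees, less where a joint would pass 70% of its speed; a pose out of reach is approached as far as the arm can. A call with a gripper value outside its range is refused whole. The fingers move at their own pace and stop on an object; "squeeze" is the grip in N (left out, the last holds). Time passes only in rows, so rows that repeat a pose let the fingers close. It gives the time, the measured TCP pose, the force, the opening and the grip force at its end, in the units of the state.
- robot.state(): the state, without advancing time (a new reading comes with each control period).
- robot.grab_frame(name): name is "scene" or "top" or "wrist"; returns (picture, depth): 400x640x3 uint8, red, green, blue; 400x640 float32, mm along the optical axis (not along the pixel's ray), 0 where there is no reading.
- robot.camera_info(name): a dict with "K" (3x3 intrinsics, pixels), "k1" (the pictures are not rectified: a ray, as slopes to the right and down, at radius r is drawn at 1 + k1 r^2 times it, then the intrinsics apply), "rvec" (rotation vector, rad) and "tvec" (3), from world to camera coordinates, as OpenCV has them. Camera axes: x right, y down, z forward; pixel columns grow to the right and rows downward; lengths in mm; the calibration is good to about 2 mm. A picture is of the moment at which its call begins: read the wrist's pose just before it. camera_info takes no time and is no camera call; for the wrist camera it gives the pose at the moment of the call.
- robot.job_done(): hands the job in; it is judged then, once.
The state is a dict: "time": time; "joint_positions": joint angles; "qvel": joint speeds; "effort": joint torques, N m; "eef_pos": TCP position; "ee_rot": TCP orientation; "wrist_force": force on the tool from outside, world axes, zero at the start; "ft_torque": the same for the moment, N m; "opening": finger opening in mm; "gripper_force": force on a finger pad.
Only numpy, scipy, OpenCV 4.12 (cv2) and the standard library are available. Lean on these libraries where they do the work, as an engineer would, in place of code of your own. Each camera call takes 0.05 s, during which the arm holds its last target. There are 200 camera calls.

## Working session

There is one attempt and no reset: what is moved stays moved. The work goes in short steps, Python scripts to look and compute and a tool call to move; the robot and the scene stay as the last step left them, time stands still between calls to the robot, and variables do not carry over. Pictures are saved under pics/ and viewed, at most 10 in all, crops included, and the job is handed in when it is done.

Besides the shell and the picture viewer there is one more tool, called after ">>>" as name(argument=value, ...), one argument or row to a line, values as JSON. move_arm: Moves the arm, as the interface text tells. Its arguments: {"type":"object","properties":{"xyz":{"type":"array"},"turn":{"type":"array"},"jaw":{"type":"array"},"squeeze":{"type":"number"}},"required":["xyz","turn","jaw"]}

```bash
mkdir -p pics; cat > h.py <<'E'
import numpy as np, cv2, pickle
from workcell import robot
from scipy.spatial.transform import Rotation as R
def grab(name):
    ci=robot.camera_info(name); im,d=robot.grab_frame(name)
    return im,d,ci
def save(n,im): cv2.imwrite('pics/'+n,cv2.cvtColor(im,cv2.COLOR_RGB2BGR))
def ray(ci,uv):
    K=np.array(ci['K'],float); uv=np.atleast_2d(np.array(uv,float))
    a=(uv-[K[0,2],K[1,2]])/[K[0,0],K[1,1]]; s=a.copy()
    for _ in range(20): s=a/(1+ci['k1']*(s**2).sum(1,keepdims=True))
    return np.c_[s,np.ones(len(s))]
def cam(ci): return R.from_rotvec(np.ravel(ci['rvec'])).as_matrix(), np.ravel(ci['tvec'])
def at_z(ci,uv,z):
    M,t=cam(ci); r=ray(ci,uv)@M; c=-M.T@t
    return c+r*((z-c[2])/r[:,2])[:,None]
def at_d(ci,uv,d):
    M,t=cam(ci); uv=np.atleast_2d(uv)
    z=np.array([d[int(v),int(u)] for u,v in uv])
    return (ray(ci,uv)*z[:,None]-t)@M
E
python3 - <<'E'
from h import *
for n in('top','scene'):
    im,d,ci=grab(n); save(n+'0.png',im); pickle.dump((im,d,ci),open(n+'0.pkl','wb'))
print(robot.state())
E
```

```text
{'time': 0.1, 'joint_positions': array([-1.34950253e+00,  5.28387217e-01,  1.43379202e+00, -5.27490194e-06,
        1.18140592e+00, -1.78457565e-01]), 'qvel': array([ 1.12059752e-03, -1.93609534e-03, -3.91899143e-03, -9.65729669e-04,
       -5.96880306e-06,  3.47026430e-04]), 'effort': array([-2.29868619e-04, -4.40985274e+01, -1.77151126e+01,  6.35863189e-02,
        5.34453092e-02, -6.21882032e-05]), 'eef_pos': array([ 243.1435997 , -575.03614051,  221.65520648]), 'ee_rot': array([-9.95970485e-04,  9.80090583e-01,  1.98548371e-01, -2.37746457e-05]), 'wrist_force': array([-0.56727814, -0.12050172, -0.54229149]), 'ft_torque': array([-0.00082176, -0.0191803 , -0.03025959]), 'gripper_force': 0.0, 'opening': 86.88460896604063}
```

View pics/top0.png

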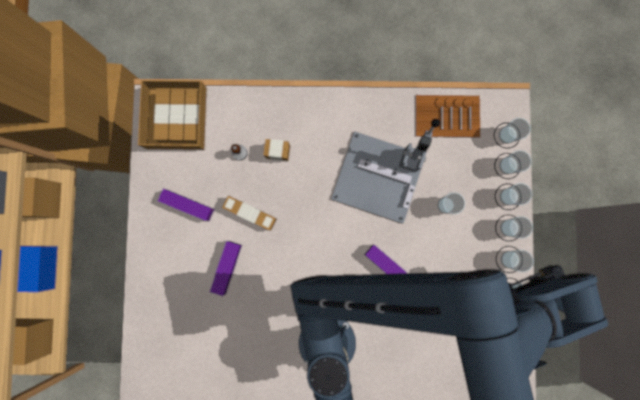

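View pics/scene0.png

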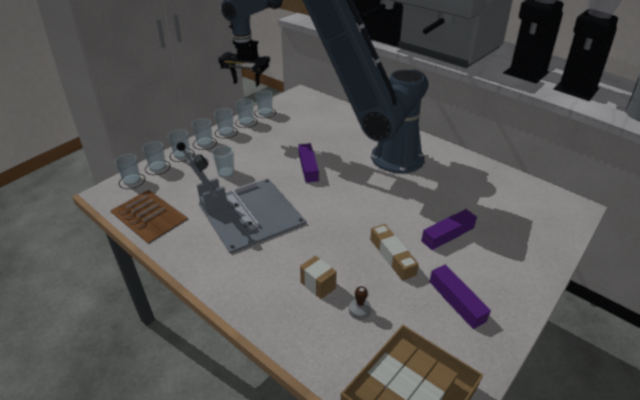

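Top view: the candidates shaped like the carton are three purple boxes (185,205), (226,268) and (385,260), the packed cartons in the tray (176,113), the short box (277,149), and the brown carton with white band and panels at (250,212). I choose the last one. The stamper is at (378,177), with the glass at (446,205) beside it. I'll check this in a close crop.

```bash
python3 - <<'E'
from h import *
im,d,ci=pickle.load(open('top0.pkl','rb'))
a=cv2.resize(im[187:237,215:285],None,fx=8,fy=8,interpolation=cv2.INTER_CUBIC)
b=cv2.resize(im[120:230,325:465],None,fx=4,fy=4,interpolation=cv2.INTER_CUBIC)
h=max(a.shape[0],b.shape[0]); 
save('c1.png',a); save('c2.png',cv2.resize(b,None,fx=1.4,fy=1.33))
np.set_printoptions(precision=1,suppress=True)
print(ci['K'],ci['k1'],-cam(ci)[0].T@cam(ci)[1])
print(at_d(ci,[[250,212],[378,177],[446,205],[277,149],[238,150],[385,260],[360,200]],d))
# carton top: points at height 40..60 near it
M,t=cam(ci)
u,v=np.meshgrid(np.arange(215,285),np.arange(187,237)); uv=np.c_[u.ravel(),v.ravel()]
P=at_d(ci,uv,d); m=(P[:,2]>42)&(P[:,2]<58)&(abs(P[:,0]-at_d(ci,[[250,212]],d)[0,0])<130)
print(cv2.minAreaRect(P[m,:2].astype(np.float32)), np.median(P[m,2]),m.sum())
u,v=np.meshgrid(np.arange(325,425),np.arange(125,228)); uv=np.c_[u.ravel(),v.ravel()]
P=at_d(ci,uv,d)
m=(P[:,2]>7)&(P[:,2]<17); print(np.median(P[m,2]),m.sum()); 
mk=np.zeros(im.shape[:2],np.uint8); mk[uv[m,1],uv[m,0]]=1
n,l,s,c=cv2.connectedComponentsWithStats(mk); k=1+s[1:,4].argmax()
q=l[uv[:,1],uv[:,0]]==k; print(cv2.minAreaRect(P[q,:2].astype(np.float32)))
print(cv2.boxPoints(cv2.minAreaRect(P[q,:2].astype(np.float32))))
E
```

```text
[[391.    0.  318.8]
 [  0.  391.  209.2]
 [  0.    0.    1. ]] -0.01007448594734128 [ 383.9   16.5 1442.1]
[[ 465.6  282.    47.5]
 [ 603.4 -179.9   12.5]
 [ 504.2 -430.7    5.9]
 [ 690.   187.3   71.5]
 [ 682.4  323.9   82.3]
 [ 302.6 -200.7   50.9]
 [ 517.6 -114.5   11.3]]
((463.0562438964844, 289.448974609375), (191.5627899169922, 50.33335494995117), 65.38489532470703) 50.07435419944427 743
11.800835458818282 4356
((602.7717895507812, -179.7047119140625), (280.139892578125, 274.28631591796875), 72.03003692626953)
[[ 429.1 -270.6]
 [ 690.  -355.3]
 [ 776.4  -88.8]
 [ 515.5   -4.2]]
```

View pics/c2.png

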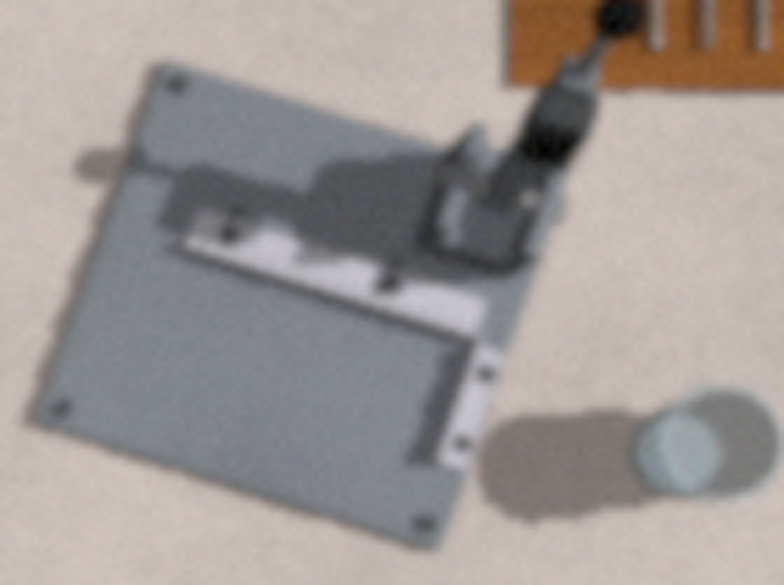

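View pics/c1.png

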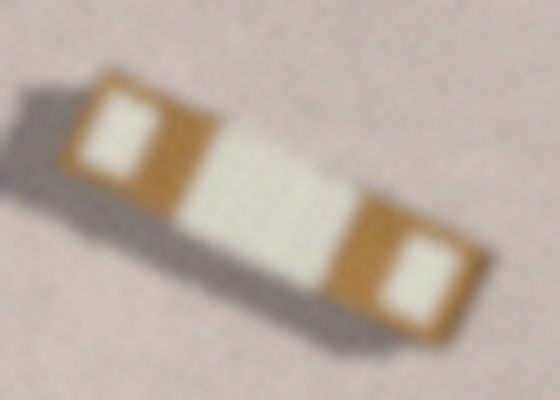

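The crop confirms it: kraft carton with a white band and white panels at both ends. The measured size of 191.6×50.3 at height 50 mm fits. The bed measures 280×274 at z 11.8, which also fits. The corner of fence and end stop is at the right of the bed, and the stamper's yaw is about -18°.

I'll grip 40 mm off the carton's centre, on the end away from the stop, so the gripper body stays clear of the pedestal.

```bash
cat >> h.py <<'E'
def plan(p,yaw,s=None):
    "shift (cm) and turn (rad) in tool axes to TCP p with tool down, tool x at yaw deg"
    s=s or robot.state(); q=s['ee_rot']; Rc=R.from_quat([q[1],q[2],q[3],q[0]])
    a=np.radians(yaw); X=[np.cos(a),np.sin(a),0]; Y=[np.sin(a),-np.cos(a),0]
    Rt=R.from_matrix(np.array([X,Y,[0,0,-1]]).T)
    print('shift',np.round(Rc.inv().apply(np.array(p)-s['eef_pos'])/10,2),'turn',np.round((Rc.inv()*Rt).as_rotvec(),3))
E
python3 -c "
from h import *
plan([450,-200,220],45); plan([479.7,325.8,180],65.4)"
```

```text
shift [ 33.65 -26.5    0.23] turn [-0.002 -0.001 -0.386]
shift [ 56.85 -73.77   4.33] turn [-0.002 -0.001 -0.742]
```

>>> move_arm(
  xyz=[
    [8.4,-6.6,0],
    [16.8,-13.2,0],
    [25.2,-19.8,0],
    [33.6,-26.5,0],
    [33.6,-26.5,0],
    [33.6,-26.5,0],
    [33.6,-26.5,0],
    [33.6,-26.5,0],
  ],
  turn=[
    [0,0,-0.1],
    [0,0,-0.2],
    [0,0,-0.3],
    [0,0,-0.386],
    [0,0,-0.386],
    [0,0,-0.386],
    [0,0,-0.386],
    [0,0,-0.386],
  ],
  jaw=[8.7,8.7,8.7,8.7,8.7,8.7,8.7,8.7],
)

```text
time: 0.77
eef_pos: [404.4, -281.7, 222.3]
ee_rot: [-0.0, 0.924, 0.383, -0.0]
wrist_force: [0.4, -0.2, -0.4]
opening: 87.0
gripper_force: 0.0
```

```bash
python3 -c "
from h import *
print(robot.state()['eef_pos'])
plan([479.7,325.8,180],65.4)"
```

```text
[ 404.42569124 -281.66176809  222.34363731]
shift [ 48.27 -37.64   4.26] turn [-0.001 -0.    -0.356]
```

>>> move_arm(
  xyz=[
    [48.3,-37.6,0],
    [48.3,-37.6,0],
    [48.3,-37.6,0],
    [48.3,-37.6,0],
    [48.3,-37.6,0],
    [48.3,-37.6,0],
    [48.3,-37.6,0],
    [48.3,-37.6,0],
  ],
  turn=[
    [0,0,-0.35],
    [0,0,-0.35],
    [0,0,-0.35],
    [0,0,-0.35],
    [0,0,-0.35],
    [0,0,-0.35],
    [0,0,-0.35],
    [0,0,-0.35],
  ],
  jaw=[8.7,8.7,8.7,8.7,8.7,8.7,8.7,8.7],
)

```text
time: 1.43
eef_pos: [444.8, 49.1, 222.5]
ee_rot: [-0.0, 0.843, 0.538, -0.0]
wrist_force: [1.1, -0.1, -0.2]
opening: 86.9
gripper_force: 0.0
```

```bash
python3 -c "
from h import *
print(robot.state()['eef_pos'])
plan([479.7,325.8,220],65.4)"
```

```text
[444.75237569  49.12967706 222.482546  ]
shift [26.56 -8.5   0.25] turn [-0.     0.    -0.006]
```

>>> move_arm(
  xyz=[
    [26.5,-8.5,0],
    [26.5,-8.5,0],
    [26.5,-8.5,0],
    [26.5,-8.5,0],
    [26.5,-8.5,0],
    [26.5,-8.5,0],
    [26.5,-8.5,0],
    [26.5,-8.5,0],
  ],
  turn=[
    [0,0,0],
    [0,0,0],
    [0,0,0],
    [0,0,0],
    [0,0,0],
    [0,0,0],
    [0,0,0],
    [0,0,0],
  ],
  jaw=[8.7,8.7,8.7,8.7,8.7,8.7,8.7,8.7],
)

```text
time: 2.1
eef_pos: [480.2, 328.7, 222.3]
ee_rot: [-0.001, 0.842, 0.54, 0.002]
wrist_force: [0.5, -0.0, 0.6]
opening: 86.8
gripper_force: 0.0
```

>>> move_arm(
  xyz=[
    [0,0,0],
    [0,0,0],
  ],
  turn=[
    [0,0,0],
    [0,0,0],
  ],
  jaw=[8.7,8.7],
)

```text
time: 2.27
eef_pos: [479.0, 322.6, 221.9]
ee_rot: [0.0, 0.843, 0.538, -0.001]
wrist_force: [0.5, 0.2, 0.2]
opening: 87.2
gripper_force: 0.0
```

```bash
python3 - <<'E'
from h import *
np.set_printoptions(precision=1,suppress=True)
print(robot.state()['eef_pos'])
im,d,ci=grab('wrist'); save('w1.png',im); pickle.dump((im,d,ci),open('w1.pkl','wb'))
u,v=np.meshgrid(np.arange(640),np.arange(400)); uv=np.c_[u.ravel(),v.ravel()][d.ravel()>0]
P=at_d(ci,uv,d); m=(P[:,2]>44)&(P[:,2]<56)&(np.hypot(P[:,0]-463,P[:,1]-289)<125)
print(np.median(P[m,2]),m.sum(),cv2.minAreaRect(P[m,:2].astype(np.float32)))
plan([479.7,325.8,23],65.4)
E
```

```text
[479.  322.6 221.9]
50.76193091300404 5192 ((418.3102111816406, 308.919677734375), (189.43389892578125, 151.64308166503906), 65.46473693847656)
shift [ 0.4 -0.1 19.9] turn [-0.  0. -0.]
```

View pics/w1.png

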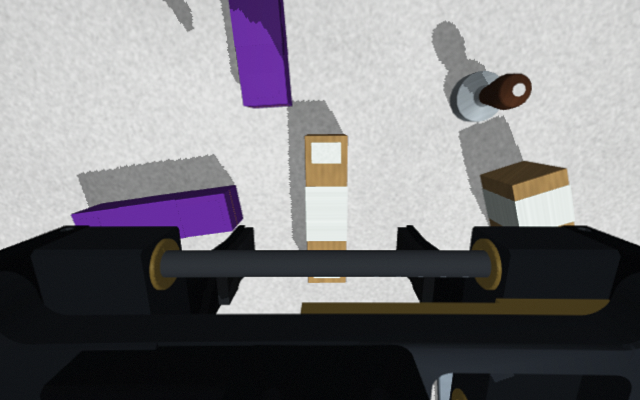

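The carton runs vertically in the view at columns 305–347, its far end at row 135. It is centred between the fingers at columns 245 and 405, and the purple box and short box stay clear of them.

```bash
python3 - <<'E'
from h import *
np.set_printoptions(precision=1,suppress=True)
im,d,ci=pickle.load(open('w1.pkl','rb'))
p=at_z(ci,[[305.5,135],[347,135],[306,240],[347,240],[307,282],[346,282]],50); print(p)
far=p[:2].mean(0)[:2];mid=p[2:4].mean(0)[:2]; ax=mid-far; ax/=np.linalg.norm(ax); print(ax,np.degrees(np.arctan2(ax[1],ax[0])), far+95*ax,far+135*ax)
E
```

```text
[[482.3 384.   50. ]
 [525.5 364.   50. ]
 [426.3 267.1  50. ]
 [473.4 245.3  50. ]
 [401.6 212.9  50. ]
 [448.2 191.4  50. ]]
[-0.4 -0.9] -114.65486383439614 [464.3 287.6] [447.6 251.3]
```

>>> move_arm(
  xyz=[
    [0.2,0,4],
    [0.2,0,8],
    [0.2,0,12],
    [0.2,0,15],
    [0.2,0,18],
    [0.2,0,19.8],
    [0.2,0,19.8],
    [0.2,0,19.8],
  ],
  turn=[
    [0,0,0],
    [0,0,0],
    [0,0,0],
    [0,0,0],
    [0,0,0],
    [0,0,0],
    [0,0,0],
    [0,0,0],
  ],
  jaw=[8.7,8.7,8.7,8.7,8.7,8.7,8.7,8.7],
)

```text
time: 2.98
eef_pos: [480.2, 323.5, 24.0]
ee_rot: [-0.0, 0.844, 0.537, -0.001]
wrist_force: [-0.4, -0.5, 0.7]
opening: 87.1
gripper_force: 0.0
```

>>> move_arm(
  xyz=[
    [0,0,0],
    [0,0,0],
    [0,0,0],
    [0,0,0],
    [0,0,0],
    [0,0,0],
    [0,0,0],
    [0,0,0],
  ],
  turn=[
    [0,0,0],
    [0,0,0],
    [0,0,0],
    [0,0,0],
    [0,0,0],
    [0,0,0],
    [0,0,0],
    [0,0,0],
  ],
  jaw=[6.5,5.5,4.5,4.5,4.5,4.5,4.5,4.5],
  squeeze=20,
)

```text
time: 3.65
eef_pos: [480.8, 325.2, 24.9]
ee_rot: [0.0, 0.843, 0.538, 0.0]
wrist_force: [-0.7, 0.1, 1.8]
opening: 49.8
gripper_force: 20.0
```

>>> move_arm(
  xyz=[
    [0,0,-1],
    [0,0,-3],
    [0,0,-6],
    [0,0,-9],
    [0,0,-12],
    [0,0,-12],
    [0,0,-12],
    [0,0,-12],
  ],
  turn=[
    [0,0,0],
    [0,0,0],
    [0,0,0],
    [0,0,0],
    [0,0,0],
    [0,0,0],
    [0,0,0],
    [0,0,0],
  ],
  jaw=[4.5,4.5,4.5,4.5,4.5,4.5,4.5,4.5],
  squeeze=30,
)

```text
time: 4.32
eef_pos: [479.6, 324.7, 144.1]
ee_rot: [-0.0, 0.843, 0.538, -0.001]
wrist_force: [-0.2, 0.3, -2.6]
opening: 50.0
gripper_force: 30.0
```

```bash
python3 - <<'E'
from h import *
np.set_printoptions(precision=3,suppress=True)
s=robot.state(); print(s['eef_pos'],s['wrist_force'],s['ft_torque'],s['opening'])
# stay-off target: local (5,40) => 15 mm short of fence, 20 mm off stop; carton grip +40
o=np.array([569.5,-168.9]); a=np.radians(-18); X=np.array([np.cos(a),np.sin(a)]); Y=np.array([-np.sin(a),np.cos(a)])
for l in((5,40),(20,20)): print(l,o+l[0]*X+l[1]*Y)
plan([*(o+5*X+40*Y),144],72,s)
E
```

```text
[479.604 324.685 144.078] [-0.159  0.275 -2.601] [ 0.066 -0.044  0.029] 49.95637086019816
(5, 40) [ 586.616 -132.403]
(20, 20) [ 594.701 -156.059]
shift [-36.94  28.97   0.02] turn [-0.001  0.001 -0.121]
```

>>> move_arm(
  xyz=[
    [-2,1.5,0],
    [-5,4,0],
    [-8,6.3,0],
    [-11,8.6,0],
    [-14,11,0],
    [-17,13.3,0],
    [-20,15.7,0],
    [-23,18,0],
  ],
  turn=[
    [0,0,-0.02],
    [0,0,-0.04],
    [0,0,-0.06],
    [0,0,-0.08],
    [0,0,-0.1],
    [0,0,-0.12],
    [0,0,-0.12],
    [0,0,-0.12],
  ],
  jaw=[4.5,4.5,4.5,4.5,4.5,4.5,4.5,4.5],
)

```text
time: 4.98
eef_pos: [545.4, 39.0, 142.4]
ee_rot: [-0.002, 0.809, 0.587, -0.002]
wrist_force: [0.6, -0.2, -2.0]
opening: 49.7
gripper_force: 30.0
```

```bash
python3 -c "
from h import *
print(robot.state()['eef_pos'])
plan([586.6,-132.4,144],72)"
```

```text
[545.40715576  38.98039972 142.44178394]
shift [-15.02   9.23  -0.19] turn [-0.005  0.001 -0.001]
```

>>> move_arm(
  xyz=[
    [-3,1.8,0],
    [-6,3.6,0],
    [-9,5.4,0],
    [-11,7,0],
    [-12,7.5,0],
    [-12,7.5,0],
    [-12,7.5,0],
    [-12,7.5,0],
  ],
  turn=[
    [0,0,0],
    [0,0,0],
    [0,0,0],
    [0,0,0],
    [0,0,0],
    [0,0,0],
    [0,0,0],
    [0,0,0],
  ],
  jaw=[4.5,4.5,4.5,4.5,4.5,4.5,4.5,4.5],
)

```text
time: 5.65
eef_pos: [579.3, -94.7, 143.5]
ee_rot: [-0.002, 0.809, 0.588, -0.001]
wrist_force: [0.5, -0.2, -2.1]
opening: 49.9
gripper_force: 30.0
```

```bash
python3 - <<'E'
from h import *
np.set_printoptions(precision=3,suppress=True)
s=robot.state(); print(s['eef_pos'],s['wrist_force'],s['ft_torque'])
plan([586.6,-132.4,144],72,s)
im,d,ci=grab('wrist'); pickle.dump((im,d,ci),open('w2.pkl','wb')); save('w2.png',im)
E
```

```text
[579.333 -94.672 143.452] [ 0.454 -0.24  -2.09 ] [ 0.102 -0.051 -0.017]
shift [-3.36  1.86 -0.07] turn [-0.004 -0.001 -0.   ]
```

View pics/w2.png

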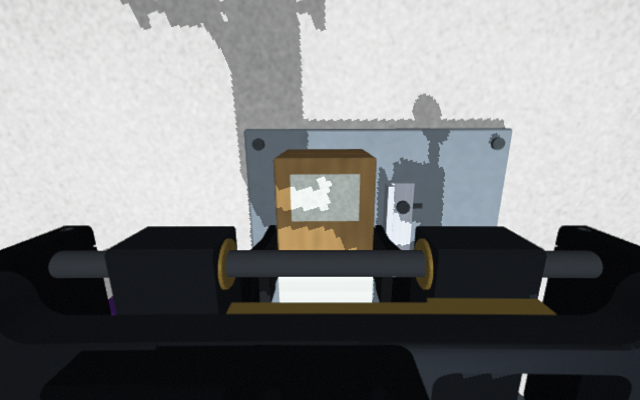

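The carton is held straight: top at columns 277–375, far end at row 150. To its right is the fence at column 387, and the bed's far edge runs from (247,130) to (511,130).

```bash
python3 - <<'E'
from h import *
np.set_printoptions(precision=1,suppress=True)
im,d,ci=pickle.load(open('w2.pkl','rb'))
o=np.array([569.5,-168.9]); a=np.radians(-18); M=np.array([[np.cos(a),np.sin(a)],[-np.sin(a),np.cos(a)]])
def loc(p): return np.c_[(p[:,:2]-o)@M.T,p[:,2]]
print('bed corners',loc(at_z(ci,[[247,130],[511,130]],12)), 'expect -100,140 170,140')
print('fence face top',loc(at_z(ci,[[387,184],[388,240]],30)),'expect 45,85')
uv=[(u,v) for v in range(160,240,6) for u in range(285,370,6)]
P=loc(at_d(ci,uv,d)); P=P[(P[:,2]>150)]
A=np.c_[P[:,:2],np.ones(len(P))]; c=np.linalg.lstsq(A,P[:,2],rcond=None)[0]; print('tilt deg (dz/dx,dz/dy)',np.degrees(c[:2]),len(P),P[:,2].mean())
print('carton top edges',loc(at_z(ci,[[277,158],[375,158],[279,245],[374,245]],170)),'tcp',loc(robot.state()['eef_pos'][None]))
E
```

```text
bed corners [[-92.7 137.4  12. ]
 [170.7 137.3  12. ]] expect -100,140 170,140
fence face top [[47.  86.1 30. ]
 [51.4 26.6 30. ]] expect 45,85
tilt deg (dz/dx,dz/dy) [-0.2 -0.1] 210 169.3322040183965
carton top edges [[-36.5 127.6 170. ]
 [ 10.2 127.6 170. ]
 [-37.4  82.7 170. ]
 [ 11.7  82.9 170. ]] tcp [[-13.4  73.9 143.8]]
```

```bash
cat >> h.py <<'E'
O=np.array([569.5,-168.9]); _a=np.radians(-18); ML=np.array([[np.cos(_a),np.sin(_a)],[-np.sin(_a),np.cos(_a)]])
def lplan(x,y,z,yaw=72):
    s=robot.state(); q=s['ee_rot']; m=R.from_quat([q[1],q[2],q[3],q[0]]).as_matrix()
    print('local',np.round(ML@(s['eef_pos'][:2]-O),1),round(s['eef_pos'][2],1),'yaw',round(np.degrees(np.arctan2(m[1,0],m[0,0])),2),
     'F local',np.round(ML@s['wrist_force'][:2],1),np.round(s['wrist_force'][2],1),'T',np.round(s['ft_torque'],2))
    plan([*(O+ML.T@[x,y]),z],yaw,s)
E
python3 -c "
from h import *
lplan(0,40,42)"
```

```text
local [-13.4  73.9] 143.8 yaw 72.05 F local [-0.7 -0.2] -3.0 T [ 0.09 -0.16 -0.06]
shift [-3.4   1.36 10.17] turn [-0.003 -0.001  0.001]
```

>>> move_arm(
  xyz=[
    [-2,0.8,1],
    [-3.4,1.4,3],
    [-3.4,1.4,5],
    [-3.4,1.4,7],
    [-3.4,1.4,9],
    [-3.4,1.4,10],
    [-3.4,1.4,10],
    [-3.4,1.4,10],
  ],
  turn=[
    [0,0,0],
    [0,0,0],
    [0,0,0],
    [0,0,0],
    [0,0,0],
    [0,0,0],
    [0,0,0],
    [0,0,0],
  ],
  jaw=[4.5,4.5,4.5,4.5,4.5,4.5,4.5,4.5],
)

```text
time: 6.37
eef_pos: [583.6, -132.2, 44.5]
ee_rot: [-0.001, 0.809, 0.588, -0.0]
wrist_force: [0.1, -0.4, -2.4]
opening: 50.1
gripper_force: 30.0
```

```bash
python3 -c "
from h import *
lplan(0,40,38)"
```

```text
local [ 2.1 39.3] 44.5 yaw 72.04 F local [ 0.2 -0.3] -2.4 T [ 0.01 -0.07  0.01]
shift [ 0.07 -0.21  0.65] turn [-0.001 -0.     0.001]
```

Descend gently to bed contact.

>>> move_arm(
  xyz=[
    [0,0,0.2],
    [0,0,0.4],
    [0,0,0.5],
    [0,0,0.6],
    [0,0,0.7],
    [0,0,0.75],
    [0,0,0.75],
    [0,0,0.75],
  ],
  turn=[
    [0,0,0],
    [0,0,0],
    [0,0,0],
    [0,0,0],
    [0,0,0],
    [0,0,0],
    [0,0,0],
    [0,0,0],
  ],
  jaw=[4.5,4.5,4.5,4.5,4.5,4.5,4.5,4.5],
)

```text
time: 7.03
eef_pos: [583.8, -133.5, 37.1]
ee_rot: [0.0, 0.809, 0.587, 0.0]
wrist_force: [0.6, -1.0, -2.0]
opening: 49.7
gripper_force: 30.0
```

```bash
python3 -c "
from h import *
lplan(15,40,37)"
```

```text
local [ 2.7 38.1] 37.1 yaw 71.94 F local [ 0.9 -0.8] -2.0 T [ 0.03 -0.1  -0.04]
shift [0.19 1.23 0.01] turn [ 0.     0.    -0.001]
```

>>> move_arm(
  xyz=[
    [0,0,0.05],
    [0,0,0.05],
    [0,0,0.05],
  ],
  turn=[
    [0,0,0],
    [0,0,0],
    [0,0,0],
  ],
  jaw=[4.5,4.5,4.5],
)

```text
time: 7.28
eef_pos: [583.9, -133.5, 36.9]
ee_rot: [0.0, 0.809, 0.587, 0.0]
wrist_force: [-1.0, 0.2, 1.4]
opening: 49.9
gripper_force: 30.0
```

>>> move_arm(
  xyz=[
    [0,0,0.05],
    [0,0,0.05],
    [0,0,0.05],
  ],
  turn=[
    [0,0,0],
    [0,0,0],
    [0,0,0],
  ],
  jaw=[4.5,4.5,4.5],
)

```text
time: 7.53
eef_pos: [583.9, -133.4, 36.9]
ee_rot: [0.0, 0.809, 0.587, 0.0]
wrist_force: [-2.1, -0.2, 5.6]
opening: 49.7
gripper_force: 30.0
```

>>> move_arm(
  xyz=[
    [0,0.3,0],
    [0,0.6,0],
    [0,0.9,0],
    [0,1.2,0],
    [0,1.4,0],
    [0,1.4,0],
  ],
  turn=[
    [0,0,0],
    [0,0,0],
    [0,0,0],
    [0,0,0],
    [0,0,0],
    [0,0,0],
  ],
  jaw=[4.5,4.5,4.5,4.5,4.5,4.5],
)

```text
time: 8.03
eef_pos: [595.2, -136.9, 37.0]
ee_rot: [-0.002, 0.809, 0.587, -0.001]
wrist_force: [-5.5, 1.9, 9.3]
opening: 50.1
gripper_force: 30.0
```

```bash
python3 -c "
from h import *
lplan(20,40,37)"
```

```text
local [14.6 38.4] 37.0 yaw 71.93 F local [-5.8  0.1] 9.3 T [ 0.23  0.8  -0.11]
shift [0.16 0.54 0.  ] turn [-0.004 -0.    -0.001]
```

>>> move_arm(
  xyz=[
    [0,0,-0.05],
    [0,0.1,-0.05],
    [0,0.2,-0.05],
    [0,0.3,-0.05],
    [0,0.3,-0.05],
  ],
  turn=[
    [0,0,0],
    [0,0,0],
    [0,0,0],
    [0,0,0],
    [0,0,0],
  ],
  jaw=[4.5,4.5,4.5,4.5,4.5],
)

```text
time: 8.45
eef_pos: [597.5, -137.7, 37.1]
ee_rot: [-0.002, 0.809, 0.587, -0.002]
wrist_force: [-4.7, 1.0, 6.2]
opening: 49.5
gripper_force: 30.0
```

>>> move_arm(
  xyz=[
    [0,0.1,0],
    [0,0.2,0],
    [0,0.2,0],
  ],
  turn=[
    [0,0,0],
    [0,0,0],
    [0,0,0],
  ],
  jaw=[4.5,4.5,4.5],
)

```text
time: 8.7
eef_pos: [600.3, -138.6, 37.0]
ee_rot: [-0.002, 0.809, 0.587, -0.001]
wrist_force: [-5.0, 1.6, 6.6]
opening: 49.9
gripper_force: 30.0
```

```bash
python3 -c "
from h import *
lplan(20,40,37)"
```

```text
local [20.  38.4] 37.0 yaw 71.94 F local [-5.3 -0. ] 6.6 T [ 0.18  0.7  -0.09]
shift [0.16 0.   0.  ] turn [-0.004 -0.    -0.001]
```

>>> move_arm(
  xyz=[
    [0,0.1,0],
    [0,0.1,0],
    [0,0.1,0],
  ],
  turn=[
    [0,0,0],
    [0,0,0],
    [0,0,0],
  ],
  jaw=[4.5,4.5,4.5],
)

```text
time: 8.95
eef_pos: [600.8, -138.7, 37.0]
ee_rot: [-0.002, 0.809, 0.587, -0.001]
wrist_force: [-4.6, 2.2, 8.4]
opening: 49.6
gripper_force: 30.0
```

>>> move_arm(
  xyz=[
    [0,0.1,0],
    [0,0.1,0],
    [0,0.1,0],
  ],
  turn=[
    [0,0,0],
    [0,0,0],
    [0,0,0],
  ],
  jaw=[4.5,4.5,4.5],
)

```text
time: 9.2
eef_pos: [601.8, -139.0, 37.0]
ee_rot: [-0.002, 0.809, 0.587, -0.001]
wrist_force: [-6.1, 1.3, 8.8]
opening: 49.9
gripper_force: 30.0
```

```bash
python3 -c "
from h import *
lplan(20,40,37)"
```

```text
local [21.4 38.4] 37.0 yaw 71.94 F local [-6.2 -0.7] 8.8 T [ 0.22  0.91 -0.17]
shift [ 0.16 -0.14  0.  ] turn [-0.005 -0.    -0.001]
```

>>> move_arm(
  xyz=[
    [0,0.1,-0.03],
    [0,0.1,-0.03],
    [0,0.1,-0.03],
  ],
  turn=[
    [0,0,0],
    [0,0,0],
    [0,0,0],
  ],
  jaw=[4.5,4.5,4.5],
)

```text
time: 9.45
eef_pos: [603.6, -139.6, 37.0]
ee_rot: [-0.001, 0.81, 0.587, -0.001]
wrist_force: [-4.4, 1.2, 6.7]
opening: 49.8
gripper_force: 30.0
```

>>> move_arm(
  xyz=[
    [0,0.1,0],
    [0,0.1,0],
    [0,0.1,0],
  ],
  turn=[
    [0,0,0],
    [0,0,0],
    [0,0,0],
  ],
  jaw=[4.5,4.5,4.5],
)

```text
time: 9.7
eef_pos: [603.7, -139.6, 37.0]
ee_rot: [-0.002, 0.81, 0.587, -0.001]
wrist_force: [-6.1, 1.5, 7.9]
opening: 50.0
gripper_force: 30.0
```

```bash
python3 -c "
from h import *
lplan(20,40,37)"
```

```text
local [23.4 38.4] 37.0 yaw 71.9 F local [-6.3 -0.4] 7.9 T [ 0.22  0.88 -0.31]
shift [ 0.16 -0.35  0.01] turn [-0.005 -0.    -0.002]
```

>>> move_arm(
  xyz=[
    [0,0.1,0],
    [0,0.1,0],
    [0,0.1,0],
  ],
  turn=[
    [0,0,0],
    [0,0,0],
    [0,0,0],
  ],
  jaw=[4.5,4.5,4.5],
)

```text
time: 9.95
eef_pos: [603.7, -139.6, 37.1]
ee_rot: [-0.003, 0.81, 0.587, -0.002]
wrist_force: [-8.5, 2.0, 10.3]
opening: 50.1
gripper_force: 30.0
```

```bash
python3 - <<'E'
from h import *
lplan(20,40,37)
im,d,ci=grab('wrist'); im2,_,_=grab('top'); im3,_,_=grab('scene')
a=im[100:300,200:480]; b=im2[120:230,325:465]; c=im3[150:260,180:320]
save('m1.png',np.vstack([cv2.resize(a,(560,400),interpolation=2),np.hstack([cv2.resize(b,(280,200),interpolation=2),cv2.resize(c,(280,200),interpolation=2)])]))
E
```

```text
local [23.4 38.4] 37.1 yaw 71.9 F local [-8.7 -0.7] 10.3 T [ 0.26  1.19 -0.33]
shift [ 0.16 -0.34  0.01] turn [-0.007 -0.001 -0.002]
```

View pics/m1.png

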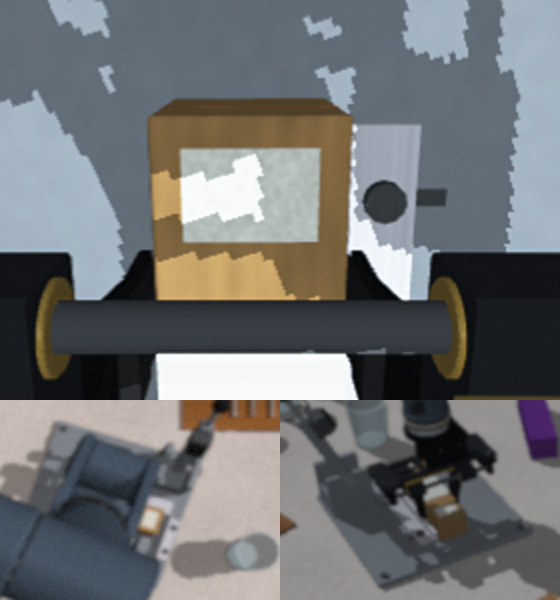

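The carton is touching the fence: it stays at local x 23.4 and the force is rising. I'll ease off and slide it along toward the end stop.

>>> move_arm(
  xyz=[
    [0,-0.1,-0.05],
    [-0.2,-0.1,-0.05],
    [-0.5,-0.1,-0.05],
    [-0.8,-0.1,-0.05],
    [-1.1,-0.1,-0.05],
    [-1.3,-0.1,-0.05],
    [-1.3,-0.1,-0.05],
  ],
  turn=[
    [0,0,0],
    [0,0,0],
    [0,0,0],
    [0,0,0],
    [0,0,0],
    [0,0,0],
    [0,0,0],
  ],
  jaw=[4.5,4.5,4.5,4.5,4.5,4.5,4.5],
)

```text
time: 10.68
eef_pos: [600.3, -150.0, 37.0]
ee_rot: [-0.003, 0.81, 0.587, 0.0]
wrist_force: [-3.0, 7.6, 5.4]
opening: 49.8
gripper_force: 30.0
```

```bash
python3 -c "
from h import *
lplan(20,20,37)"
```

```text
local [23.4 27.4] 37.0 yaw 71.88 F local [-5.2  6.3] 5.4 T [ 1.13  0.4  -0.27]
shift [-0.74 -0.34  0.  ] turn [-0.005 -0.004 -0.002]
```

>>> move_arm(
  xyz=[
    [-0.1,0,0],
    [-0.2,0,0],
    [-0.3,0,0],
    [-0.4,0,0],
    [-0.4,0,0],
  ],
  turn=[
    [0,0,0],
    [0,0,0],
    [0,0,0],
    [0,0,0],
    [0,0,0],
  ],
  jaw=[4.5,4.5,4.5,4.5,4.5],
)

```text
time: 11.1
eef_pos: [599.2, -153.5, 37.1]
ee_rot: [-0.003, 0.81, 0.587, 0.0]
wrist_force: [-2.7, 8.3, 5.5]
opening: 50.2
gripper_force: 30.0
```

>>> move_arm(
  xyz=[
    [-0.1,0,0],
    [-0.2,0,0],
    [-0.2,0,0],
  ],
  turn=[
    [0,0,0],
    [0,0,0],
    [0,0,0],
  ],
  jaw=[4.5,4.5,4.5],
)

```text
time: 11.35
eef_pos: [598.6, -155.4, 37.1]
ee_rot: [-0.003, 0.81, 0.587, 0.0]
wrist_force: [-2.5, 8.7, 5.4]
opening: 50.0
gripper_force: 30.0
```

```bash
python3 -c "
from h import *
lplan(20,20,37)"
```

```text
local [23.5 21.8] 37.1 yaw 71.87 F local [-5.1  7.5] 5.4 T [ 1.26  0.41 -0.28]
shift [-0.19 -0.35  0.01] turn [-0.005 -0.004 -0.002]
```

>>> move_arm(
  xyz=[
    [-0.1,0,0],
    [-0.1,0,0],
    [-0.1,0,0],
  ],
  turn=[
    [0,0,0],
    [0,0,0],
    [0,0,0],
  ],
  jaw=[4.5,4.5,4.5],
)

```text
time: 11.6
eef_pos: [598.2, -156.3, 37.1]
ee_rot: [-0.003, 0.81, 0.587, 0.0]
wrist_force: [-3.2, 7.9, 4.8]
opening: 50.0
gripper_force: 30.0
```

>>> move_arm(
  xyz=[
    [-0.1,0,0],
    [-0.1,0,0],
    [-0.1,0,0],
  ],
  turn=[
    [0,0,0],
    [0,0,0],
    [0,0,0],
  ],
  jaw=[4.5,4.5,4.5],
)

```text
time: 11.85
eef_pos: [598.0, -157.2, 37.0]
ee_rot: [-0.003, 0.81, 0.587, 0.0]
wrist_force: [-3.3, 8.7, 4.6]
opening: 49.7
gripper_force: 30.0
```

>>> move_arm(
  xyz=[
    [-0.1,0,0],
    [-0.1,0,0],
    [-0.1,0,0],
  ],
  turn=[
    [0,0,0],
    [0,0,0],
    [0,0,0],
  ],
  jaw=[4.5,4.5,4.5],
)

```text
time: 12.1
eef_pos: [597.9, -157.2, 37.0]
ee_rot: [-0.003, 0.81, 0.587, 0.001]
wrist_force: [-1.4, 11.2, 5.0]
opening: 49.6
gripper_force: 30.0
```

```bash
python3 -c "
from h import *
lplan(20,20,37)"
```

```text
local [23.4 19.9] 37.0 yaw 71.87 F local [-4.8 10.2] 5.0 T [ 1.68  0.27 -0.19]
shift [ 0.01 -0.34  0.01] turn [-0.005 -0.005 -0.002]
```

The end stop has been reached at local y 19.9. I'll press a little more into both and check for flushness with a small yaw probe.

>>> move_arm(
  xyz=[
    [0,0.1,0],
    [0,0.1,0],
    [0,0.1,0],
  ],
  turn=[
    [0,0,0.01],
    [0,0,0.01],
    [0,0,0.01],
  ],
  jaw=[4.5,4.5,4.5],
)

```text
time: 12.35
eef_pos: [598.0, -157.3, 37.1]
ee_rot: [-0.004, 0.811, 0.585, -0.0]
wrist_force: [-3.0, 11.2, 7.1]
opening: 49.9
gripper_force: 30.1
```

```bash
python3 -c "
from h import *
lplan(20,20,37)"
```

```text
local [23.5 19.8] 37.1 yaw 71.54 F local [-6.3  9.8] 7.1 T [1.75 0.39 0.58]
shift [ 0.01 -0.35  0.01] turn [-0.007 -0.004 -0.008]
```

>>> move_arm(
  xyz=[
    [0,0,0],
    [0,0,0],
    [0,0,0],
  ],
  turn=[
    [0,0,-0.02],
    [0,0,-0.02],
    [0,0,-0.02],
  ],
  jaw=[4.5,4.5,4.5],
)

```text
time: 12.6
eef_pos: [597.9, -157.4, 37.1]
ee_rot: [-0.004, 0.807, 0.59, 0.0]
wrist_force: [-3.5, 10.9, 6.5]
opening: 49.5
gripper_force: 30.0
```

```bash
python3 -c "
from h import *
lplan(20,20,37)"
```

```text
local [23.5 19.7] 37.1 yaw 72.31 F local [-6.7  9.2] 6.5 T [ 1.6   0.5  -0.67]
shift [ 0.03 -0.35  0.01] turn [-0.007 -0.006  0.005]
```

>>> move_arm(
  xyz=[
    [0,0,0],
    [-0.05,0.1,0],
    [-0.1,0.15,0],
    [-0.1,0.15,0],
    [-0.1,0.15,0.04],
    [-0.1,0.15,0.08],
    [-0.1,0.15,0.08],
    [-0.1,0.15,0.08],
  ],
  turn=[
    [-0.006,-0.004,0.005],
    [-0.01,-0.005,0.005],
    [-0.01,-0.005,0.005],
    [-0.01,-0.005,0.005],
    [-0.01,-0.005,0.005],
    [-0.01,-0.005,0.005],
    [-0.01,-0.005,0.005],
    [-0.01,-0.005,0.005],
  ],
  jaw=[4.5,4.5,4.5,4.5,4.5,4.5,4.5,4.5],
)

```text
time: 13.27
eef_pos: [597.8, -157.4, 36.9]
ee_rot: [-0.0, 0.808, 0.589, 0.001]
wrist_force: [-5.8, 14.2, 11.9]
opening: 49.8
gripper_force: 30.0
```

```bash
python3 - <<'E'
from h import *
lplan(23.4,19.8,37)
im,d,ci=grab('wrist'); save('w3.png',cv2.resize(im[100:300,200:480],None,fx=2.8,fy=2.8,interpolation=2)[:,:784])
pickle.dump((im,d,ci),open('w3.pkl','wb'))
def loc(p): return np.c_[(p[:,:2]-O)@ML.T,p[:,2]]
uv=[(u,v) for v in range(155,245,5) for u in range(280,370,5)]
P=loc(at_d(ci,uv,d)); P=P[(P[:,2]>50)&(P[:,2]<70)]
A=np.c_[P[:,:2],np.ones(len(P))]; c=np.linalg.lstsq(A,P[:,2],rcond=None)[0]; print('carton tilt deg',np.degrees(c[:2]).round(2),len(P),P[:,2].mean())
uv=[(u,v) for v in list(range(105,140,3)) for u in range(220,470,5)]
P=loc(at_d(ci,uv,d)); P=P[(P[:,2]>5)&(P[:,2]<18)]
A=np.c_[P[:,:2],np.ones(len(P))]; c=np.linalg.lstsq(A,P[:,2],rcond=None)[0]; print('bed tilt deg',np.degrees(c[:2]).round(2),len(P),P[:,2].mean())
E
```

```text
local [23.4 19.7] 36.9 yaw 72.16 F local [-9.9 11.7] 11.9 T [ 2.28  0.87 -0.14]
shift [ 0.01 -0.   -0.01] turn [ 0.    -0.001  0.003]
carton tilt deg [-0.11 -2.81] 323 62.325092074955975
bed tilt deg [ 0.07 -0.77] 594 12.792296702436925
```

View pics/w3.png

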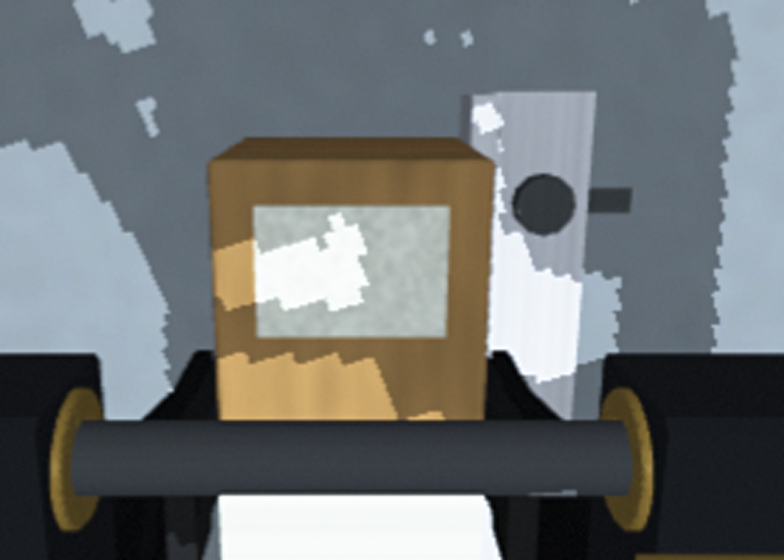

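The carton's right side sits against the fence's front face at crop column 490, and its end face is at rows 140–160. The tilt fit included the far edge, so I'll redo it on the panel only.

```bash
python3 - <<'E'
from h import *
np.set_printoptions(precision=2,suppress=True)
im,d,ci=pickle.load(open('w3.pkl','rb'))
def loc(p): return np.c_[(p[:,:2]-O)@ML.T,p[:,2]]
uv=[(u,v) for v in range(162,246,2) for u in range(282,368,3)]
P=loc(at_d(ci,uv,d))
for v0 in range(162,246,12):
    q=P[[i for i,x in enumerate(uv) if v0<=x[1]<v0+12]]; print(v0,np.median(q,0))
uv=[(u,v) for v in range(60,150,2) for u in range(225,270,3)]
P=loc(at_d(ci,uv,d))
for v0 in range(60,150,15):
    q=P[[i for i,x in enumerate(uv) if v0<=x[1]<v0+15]]; print(v0,np.median(q,0))
E
```

```text
162 [22.7  69.15 62.64]
174 [22.72 63.57 62.83]
186 [22.73 57.29 62.85]
198 [22.74 51.2  62.82]
210 [22.76 45.07 63.01]
222 [22.77 38.27 62.55]
234 [22.79 31.83 62.62]
60 [-24.73 122.25  12.58]
75 [-25.44 113.83  12.62]
90 [-25.88 105.19  12.65]
105 [-26.37  96.3   12.72]
120 [-27.05  87.76  12.65]
135 [-27.79  77.86  12.72]
```

The carton is flat: its top is 50.1 mm above the bed along its whole visible length. It presses about 10 N on the fence and 12 N on the stop, held down with 12 N. I'll let it settle, then hand in.

>>> move_arm(
  xyz=[
    [0,0,0],
    [0,0,0],
    [0,0,0],
    [0,0,0],
    [0,0,0],
    [0,0,0],
  ],
  turn=[
    [0,0,0],
    [0,0,0],
    [0,0,0],
    [0,0,0],
    [0,0,0],
    [0,0,0],
  ],
  jaw=[4.5,4.5,4.5,4.5,4.5,4.5],
)

```text
time: 13.82
eef_pos: [597.9, -157.4, 36.9]
ee_rot: [-0.0, 0.808, 0.589, 0.001]
wrist_force: [-5.7, 14.2, 13.8]
opening: 49.9
gripper_force: 30.0
```

```bash
python3 -c "
from h import *
lplan(23.4,19.8,37)
print(robot.job_done())"
```

```text
local [23.4 19.7] 36.9 yaw 72.15 F local [-9.8 11.7] 13.8 T [ 2.29  0.88 -0.16]
shift [ 0.01 -0.   -0.01] turn [ 0.    -0.002  0.003]
the job is handed in; nothing more can be done
None
```

The carton lies flat on the stamper bed, held in the corner against the back fence (about 10 N) and the end stop (about 12 N, both wrist readings that include friction), and the job was handed in at about 14 s with the grip (30 N) still on.

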